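Hook a stuck brass key out of a module carrier's keyway

TASK

The brass locking key is stuck in the narrow keyway of the aluminium module carrier. Take the orange hooked pick from its stand, feel it gently down into the key's eye and drag the key along the keyway until all of it lies on the carrier's blue front tray, then put the pick back upright in its stand. Move the key only with the pick, do not lift it out over the walls, never let the pick push on carrier or key with more than 30 N, and leave the other things on the bench alone.

Things in the scene. Friction and masses are not known exactly. Their poses are not given: they have to be found in the camera images.
- carrier: Fixed aluminium block, 280 long (x), 90 wide (y), 40 high; may be turned. Origin on the bench (underside), mid-width; x runs along the keyway away from the tray, z up. Keyway: slot 20 wide along y=0 from its open mouth at x=-20 to its closed end at x=120, open at the top (z=40), flat floor at z=8. A bridge flush with z=40 covers it from x=56 to 84
- mouth (a point): Middle of the keyway's mouth at floor height (carrier x=-20, z=8). From here the blue tray runs 121 on towards carrier -x, level with the floor, 82 wide inside, with a rim 8 high on its three outer sides
- shoe (a point): Sprung steel shoe under the bridge (carrier x=62, z=14): it presses about 6 N down on the key's blade, so about 3 to 9 N of steady pull is needed until the blade has left it (key origin at carrier x=-13); then the key slides freely
- key: Loose brass key, 90 long, 6 thick, 50 g, flat on the keyway's floor. Origin: underside, centre of its eye: a through-hole 20 long (x) by 11 wide in a frame 30 by 17 (rims 5 at the ends, 3 at the sides). A blade 9 wide runs from x=15 to 75. At the start key x = carrier x, eye at carrier x=15 to 35, blade under the shoe. Wholly on the tray when its origin is past carrier x=-95
- pick: Hooked pick, 100 g, hanging upright in its stand. Origin: centre of the underside of its round flange (diameter 38, z=0 to 5). Orange handle 20 by 20 (sides along x, y) from z=5 to 53. Below, a telescopic shaft, diameter 6 (9 down to z=-18), with a foot pointing to the pick's -x: x=-9 to 3, 5 wide, 4 high. Its length is not measured: foot's underside at z=-46 to -76; slips only above 60 N
- stand: Fixed black post 52 by 52, 85 high, on a 90 by 90 base plate; may be turned. Origin: underside centre. Square hole 28 by 28 in its top, deep enough for the pick at any length; the pick's flange rests on the top, so the parked pick's origin is 85 above the stand's
- spool: Bystander: solder spool, green rims of diameter 60, 38 high. Origin: underside centre
- screwdriver: Bystander: screwdriver with a red handle, lying along its x, handle to -x
- bin: Bystander: open black bin 140 by 100 by 60 high. Origin: underside centre
Not all that is in view belongs to the job. Leave any purple or red look-alike of the stand alone.

How it is judged:
By the outcome, as a careful person would: the job done as asked, in the order asked, and still so for the second after the job is handed in, with the robot touching nothing.
It also fails if it takes over 58 s, if anything falls off the work surface, if the arm or the gripper's body presses on something with over 40 N, if the wrist force passes 120 N, or if a joint passes its speed limit or range.

ROBOT

A 7-joint arm with a two-finger parallel gripper is mounted at the origin on the work surface. World frame = base frame: x ahead of the robot, y to its left, z up, the work surface at z = 0. Lengths are in m, angles in degrees, forces in N, time in s.
With the tool pointing down it reaches from about 0.425 to 0.875 m from the base axis. Payload 4.7 kg.
Tool frame: the origin (TCP) lies at the very end of the fingers, on their centre line; the grasp point (between the pads) lies 19 mm behind it; z points along the fingers, y is the line along which they close (so a half turn about z gives the same grasp; the last joint's range is limited). The gripper opens to 87 mm and grips with 3 to 60 N. Pads are 19 mm wide; open, the fingers measure 117 mm over their backs; the gripper's body (75 mm by 190 mm) begins 51 mm behind the grasp point.
Start: joints at [77.699, 18.392, -4.016, 83.108, 1.295, 78.541, -3.26], TCP at [0.147, -0.633, 0.223] pointing down, gripper open.
Joint ranges: [-163.93, 163.93], [-17.29, 119.83], [-79.2, 71.16], [3.27, 140.29], [-89.18, 269.18], [5.43, 117.66], [-154.24, 154.24]. Speed limits (degrees/s): [147.25, 147.25, 180, 180, 180, 180, 180].

INTERFACE

Orientations are given as [roll, pitch, yaw] about the fixed x, y, z axes, in that order (R = Rz(yaw) Ry(pitch) Rx(roll)).
In Python, from cell import get_obs, read_camera, sign_off, silhouettes gives the robot as it stands.
- The arm moves only by the tool play_rows, never from a script. Its argument "steps" is a list that holds one entry, the list of rows, each a list of 7 numbers: the shift along the tool's x, y, z in m, then the turn, a rotation vector about the tool's x, y, z in rad, then the finger opening in m, from 0 to 0.087. A call has 1 to 12 rows; each row shifts and turns the commanded pose from where the row before left it, along the tool's axes as they then stand; what a row does not reach is not made up. A row lasts 1/10 s, in which the tool goes at most 50 mm and 8.59 degrees, less where a joint would pass 70% of its speed; a pose out of reach is approached as far as the arm can. A call is refused whole if a number of a shift passes 0.05 or a number of a turn 0.15, either way. A call with a gripper value outside its range is refused whole. The fingers move at their own pace and stop on an object; "force" is the grip in N (left out, the last holds). Time passes only in rows, so rows that do not move let the fingers close. It gives the time, the measured TCP pose, the force, the opening and the grip force at its end, in the units of the state.
- get_obs(): the state, without advancing time (a new reading comes with each control period).
- read_camera(name): name is "side" or "top" or "wrist"; returns a dict with "frame" (400x640x3 uint8, red, green, blue), "intrinsics" (3x3 intrinsics, pixels), "view" (4x4, takes a point from world to camera coordinates). Camera axes: x right, y up, looking along -z (the intrinsics and any distortion apply to the point x, -y, -z); pixel columns grow to the right and rows downward; lengths in m; the calibration is good to about 2 mm. A picture is of the moment at which its call begins. There is no depth.
- sign_off(): hands the job in; it is judged then, once.
Trained networks look in the newest picture that a camera, given by its name, has taken for a name from the list of things; names that differ only in an ending like _2 or _b are one class to them, and where a whole thing is asked for, a point or a joint stands for the part that bears it (a point fixed in the world has none). Each returns a list of dicts, best first, with "p" (0 to 1); they miss things now and then, are a little off and sometimes report something else, mostly with a low value. They report only what shows in the picture. A call takes as long as a camera call. They do not tell look-alikes from the thing itself.
- silhouettes(camera, name): "pixels" (400x640 bool, what is visible of it) and "extent" ([left, top, right, bottom] in pixels, round what is visible of it).
The state is a dict: "time_s": time; "qpos": joint angles; "joint_velocities": joint speeds; "effort": joint torques, N m; "tool_pos": TCP position; "tool_rot": TCP orientation; "force": force on the tool from outside, world axes, zero at the start; "wrist_torque": the same for the moment, N m; "grip_width": finger opening in m; "grasp_force": force on a finger pad.
Only numpy, scipy, OpenCV 4.12 (cv2) and the standard library are available. Lean on these libraries where they do the work, as an engineer would, in place of code of your own. Each camera call takes 0.05 s, during which the arm holds its last target. There are 200 camera calls.

## Working session

There is one attempt and no reset: what is moved stays moved. The work goes in short steps, Python scripts to look and compute and a tool call to move; the robot and the scene stay as the last step left them, time stands still between calls to the robot, and variables do not carry over. Pictures are saved under pics/ and viewed, at most 10 in all, crops included, and the job is handed in when it is done.

Besides the shell and the picture viewer there is one more tool, called after "Emit:" as name(argument=value, ...) on one line, values as JSON. play_rows: Moves the arm, as the interface text tells. Its arguments: {"type":"object","properties":{"steps":{"type":"array","items":{"type":"array","items":{"type":"array","items":{"type":"number"}}}},"force":{"type":"number"}},"required":["steps"]}

```bash
mkdir -p pics; ls; python3 - <<'E'
from cell import *
import cv2,numpy as np
o=get_obs();print({k:np.round(v,3).tolist() for k,v in o.items()})
for n in ["top","side"]:
    c=read_camera(n);cv2.imwrite(f"pics/{n}0.png",c["frame"][:,:,::-1])
    print(n,np.round(c["intrinsics"],1).tolist(),np.round(c["view"],3).tolist(),[k for k in c])
    for t in ["carrier","key","pick","stand","spool","bin","screwdriver"]:
        print(t,[(round(d["p"],2),d["extent"]) for d in silhouettes(n,t)][:3])
E
```

```text
pics
{'time_s': 0.0, 'qpos': [77.698, 18.44, -4.014, 83.174, 1.296, 78.54, -3.261], 'joint_velocities': [-0.007, 0.014, 0.066, 0.005, -0.009, -0.069, -0.051], 'effort': [0.0, -49.128, -0.404, -31.253, -0.064, 0.044, 0.0], 'tool_pos': [0.147, -0.633, 0.221], 'tool_rot': [-179.891, 0.007, 13.11], 'force': [-0.339, -0.555, -0.436], 'wrist_torque': [-0.031, -0.012, 0.022], 'grasp_force': 0.0, 'grip_width': 0.087}
top [[447.5, 0.0, 315.8], [0.0, 447.5, 198.3], [0.0, 0.0, 1.0]] [[0.025, -1.0, -0.016, 0.054], [0.999, 0.025, 0.038, -0.527], [-0.038, -0.017, 0.999, -1.236], [0.0, 0.0, 0.0, 1.0]] ['frame', 'intrinsics', 'view']
carrier []
key [(0.41, [375.2, 150.7, 379.3, 158.7])]
pick [(0.56, [272.7, 192.9, 285.4, 208.6])]
stand [(0.94, [145.2, 189.7, 188.5, 230.9]), (0.8, [338.6, 250.1, 375.2, 286.2]), (0.71, [258.3, 178.6, 301.4, 220.4])]
spool [(0.8, [271.4, 123.4, 291.5, 145.1])]
bin [(0.96, [168.0, 113.2, 221.3, 177.6])]
screwdriver [(0.75, [471.6, 170.7, 483.3, 235.9]), (0.63, [273.5, 191.3, 287.7, 207.1])]
side [[363.7, 0.0, 322.7], [0.0, 363.7, 202.4], [0.0, 0.0, 1.0]] [[-0.94, -0.341, -0.003, 0.494], [0.248, -0.69, 0.68, -0.169], [-0.234, 0.638, 0.733, -0.918], [0.0, 0.0, 0.0, 1.0]] ['frame', 'intrinsics', 'view']
carrier [(0.61, [267.5, 163.0, 357.4, 194.8])]
key [(0.36, [278.0, 238.3, 328.3, 279.6])]
pick [(0.83, [295.4, 224.1, 309.6, 248.9])]
stand [(0.91, [227.6, 361.1, 292.8, 400.0]), (0.83, [372.2, 190.2, 411.9, 232.6]), (0.72, [309.2, 297.9, 365.7, 357.7])]
spool [(0.74, [227.6, 224.0, 254.2, 255.0]), (0.29, [268.9, 165.4, 355.5, 194.2])]
bin [(0.78, [158.9, 283.2, 238.7, 365.5])]
screwdriver [(0.48, [354.5, 132.5, 386.0, 144.5])]
```

View pics/top0.png

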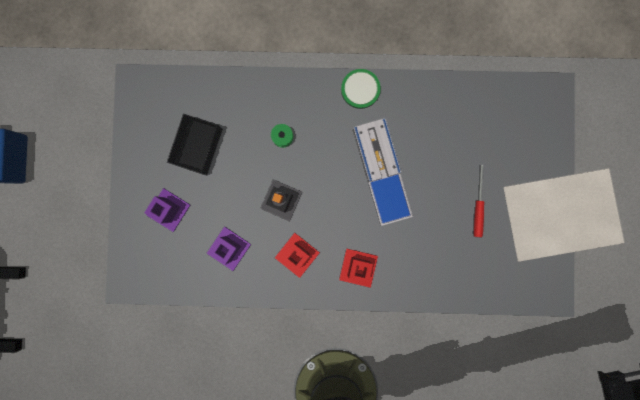

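View pics/side0.png

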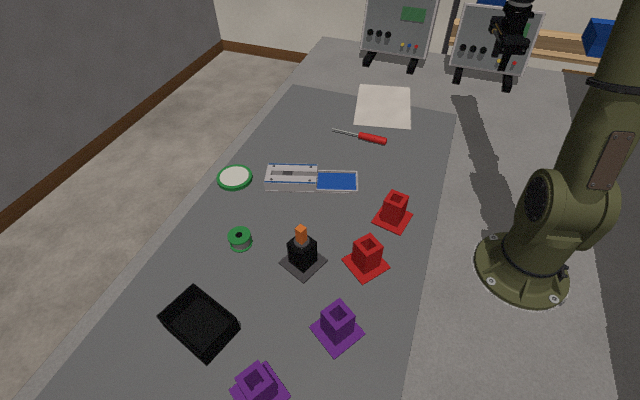

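The top picture shows five look-alike stands: black with an orange pick (281,199), red (297,255) and (359,267), purple (167,209) and (229,248). I choose the black one. The carrier runs from its far end at (370,122) to the blue tray at (397,222).

```bash
cat > h.py <<'E'
from cell import *
import cv2,numpy as np
from scipy.spatial.transform import Rotation as R
def ray(c,uv,z):
    V=np.array(c["view"]);K=np.array(c["intrinsics"])
    p=np.linalg.solve(K,[uv[0],uv[1],1.]);d=V[:3,:3].T@(p*[1,-1,-1]);o=-V[:3,:3].T@V[:3,3]
    return o+d*(z-o[2])/d[2]
def proj(c,P):
    V=np.array(c["view"]);K=np.array(c["intrinsics"]);P=np.atleast_2d(P)
    q=(P@V[:3,:3].T+V[:3,3])*[1,-1,-1];q=q@K.T;return q[:,:2]/q[:,2:]
def comp(f,lo,hi,roi=None):
    m=cv2.inRange(cv2.cvtColor(f,cv2.COLOR_RGB2HSV),lo,hi)
    if roi: mm=np.zeros_like(m);a,b,c,d=roi;mm[b:d,a:c]=m[b:d,a:c];m=mm
    n,l,s,ce=cv2.connectedComponentsWithStats(m);i=1+np.argmax(s[1:,4])
    return (l==i).astype(np.uint8)
def rect(m):return cv2.minAreaRect(cv2.findContours(m,0,1)[0][0])
E
python3 - <<'E'
from h import *
c=read_camera("top");f=c["frame"]
m=comp(f,(105,120,60),(125,255,255),(340,100,430,240));r=rect(m)
w=np.array([ray(c,p,.012)[:2] for p in cv2.boxPoints(r)]);print("tray",w.round(3).tolist(),w.mean(0))
s=[d for d in silhouettes("top","stand") if 270<d["extent"][0]+22<290][0]
m=comp(f,(0,0,150),(180,70,255),(340,110,410,190));r=rect(m)
w=np.array([ray(c,p,.04)[:2] for p in cv2.boxPoints(r)]);print("alu",w.round(3).tolist())
m=comp(f,(5,120,120),(25,255,255),(260,170,310,230));r=rect(m)
w=np.array([ray(c,p,.138)[:2] for p in cv2.boxPoints(r)]);print("handle",w.round(3).tolist(),w.mean(0))
cn=max(cv2.findContours(s["pixels"].astype(np.uint8),0,1)[0],key=len);b=cv2.boxPoints(cv2.minAreaRect(cn))
w=np.array([ray(c,p,.003)[:2] for p in b]);print("base",w.round(3).tolist(),w.mean(0))
crop=np.hstack([cv2.resize(f[160:235,240:320],None,fx=5,fy=5,interpolation=2),cv2.resize(f[110:230,345:420],(234,375),interpolation=2)])
cv2.imwrite("pics/crop1.png",crop[:,:,::-1])
E
```

```text
tray [[0.575, -0.084], [0.599, -0.159], [0.487, -0.193], [0.463, -0.119]] [ 0.53095256 -0.13863538]
alu [[0.725, -0.038], [0.748, -0.109], [0.598, -0.156], [0.575, -0.085]]
handle [[0.515, 0.176], [0.533, 0.168], [0.525, 0.149], [0.506, 0.158]] [0.51988473 0.16285177]
base [[0.494, 0.227], [0.579, 0.193], [0.544, 0.106], [0.46, 0.14]] [0.51905944 0.16652284]
```

View pics/crop1.png

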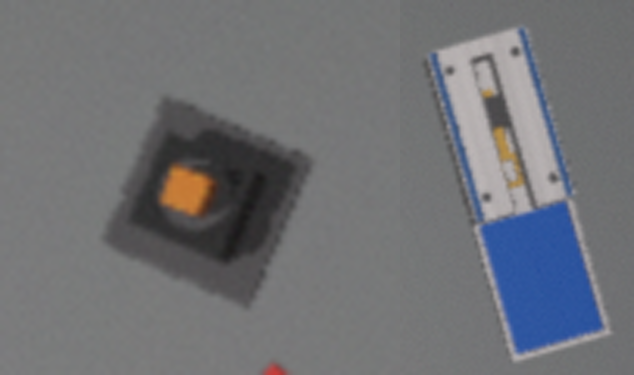

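The crop confirms the orange handle sits in the black stand (crop centre 187,190). The key's eye shows at crop (515,178) in the carrier's slot, with the tray below it.

Emit:
play_rows(steps=[[[0.044,-0.0163,-0.009,0,0,0,0.087],[0.044,-0.0163,-0.009,0,0,0,0.087],[0.044,-0.0163,-0.009,0,0,0,0.087],[0.044,-0.0163,-0.009,0,0,0,0.087],[0.044,-0.0163,-0.009,0,0,0,0.087],[0.044,-0.0163,-0.009,0,0,0,0.087],[0.044,-0.0163,-0.009,0,0,0,0.087],[0.044,-0.0163,-0.009,0,0,0,0.087],[0.044,-0.0163,-0.009,0,0,0,0.087]]])

```text
time_s: 1.8
tool_pos: [0.5011, -0.3992, 0.3042]
tool_rot: [180.0, -0.0, 13.1]
force: [1.0, -1.1, 0.7]
grip_width: 0.0871
grasp_force: 0.0
```

Emit:
play_rows(steps=[[[0.0123,-0.0455,0,0,0,0,0.087],[0.0123,-0.0455,0,0,0,0,0.087],[0.0123,-0.0455,0,0,0,0,0.087],[0.0123,-0.0455,0,0,0,0,0.087],[0.0123,-0.0455,0,0,0,0,0.087],[0.0123,-0.0455,0,0,0,0,0.087],[0.0123,-0.0455,0,0,0,0,0.087],[0.0123,-0.0455,0,0,0,0,0.087],[0.0123,-0.0455,0,0,0,0,0.087],[0.0123,-0.0455,0,0,0,0,0.087],[0.0123,-0.0455,0,0,0,0,0.087],[0.0123,-0.0455,0,0,0,0,0.087]]])

```text
time_s: 3.0
tool_pos: [0.5195, 0.1666, 0.304]
tool_rot: [180.0, -0.1, 13.1]
force: [1.3, -0.6, 0.3]
grip_width: 0.0868
grasp_force: 0.0
```

Emit:
play_rows(steps=[[[0,0,0,0,0,0.126,0.087],[0,0,0,0,0,0.126,0.087],[0,0,0,0,0,0.126,0.087],[0,0,0,0,0,0.126,0.087],[0,0,0,0,0,0.126,0.087],[0,0,0,0,0,0,0.087]]])

```text
time_s: 3.6
tool_pos: [0.5197, 0.1648, 0.3036]
tool_rot: [180.0, -0.0, -23.0]
force: [-0.3, -0.9, 0.8]
grip_width: 0.0868
grasp_force: 0.0
```

```bash
python3 - <<'E'
from h import *
o=get_obs();print({k:np.round(o[k],3).tolist() for k in ["time_s","qpos","tool_pos","tool_rot","force"]})
c=read_camera("wrist");f=c["frame"];cv2.imwrite("pics/w1.png",f[:,:,::-1])
V=np.array(c["view"]);print(-V[:3,:3].T@V[:3,3],proj(c,[.52,.165,.138]))
try:
    m=comp(f,(5,120,120),(25,255,255));r=rect(m);print(r,m.sum())
    w=np.array([ray(c,p,.138)[:2] for p in cv2.boxPoints(r)]);print("handle",w.round(4).tolist(),w.mean(0))
except Exception as e:print(e)
E
```

```text
{'time_s': 3.6, 'qpos': [16.864, 6.601, -40.393, 89.57, 4.303, 85.401, -136.7], 'tool_pos': [0.52, 0.165, 0.304], 'tool_rot': [179.992, -0.016, -23.013], 'force': [-0.256, -0.863, 0.787]}
[0.58431746 0.13755307 0.46643536] [[322.90117576 185.38584619]]
((324.0, 179.0), (24.0, 18.0), 90.0) 438
handle [[0.5422, 0.1649], [0.5346, 0.1468], [0.5097, 0.1571], [0.5176, 0.1756]] [0.5260221  0.16112707]
```

View pics/w1.png

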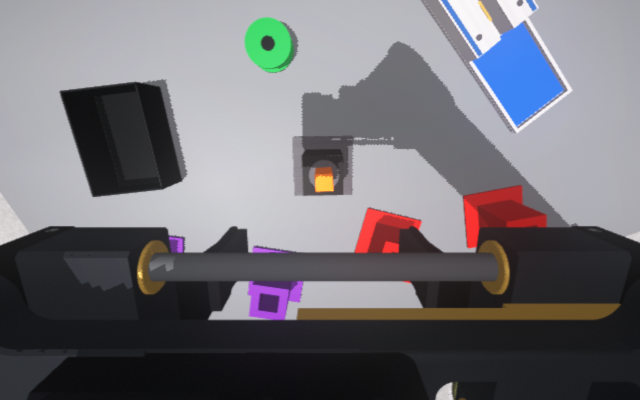

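The wrist view shows the orange handle at (324,186), square with the fingers and within 1 mm of the grip line. I'll descend and grip.

Emit:
play_rows(steps=[[[0,0,0.045,0,0,0,0.087],[0,0,0.045,0,0,0,0.087],[0,0,0.045,0,0,0,0.087],[0,0,0.04,0,0,0,0.087],[0,0,0.02,0,0,0,0.087],[0,0,0.0125,0,0,0,0.087],[0,0,0,0,0,0,0.087],[0,0,0,0,0,0,0.015],[0,0,0,0,0,0,0.015],[0,0,0,0,0,0,0.015],[0,0,0,0,0,0,0.015],[0,0,0,0,0,0,0.015]]], force=60)

```text
time_s: 4.85
tool_pos: [0.52, 0.1649, 0.0965]
tool_rot: [-180.0, -0.0, -23.0]
force: [0.4, -0.7, -0.3]
grip_width: 0.055
grasp_force: 0.0
```

Emit:
play_rows(steps=[[[0,0,0,0,0,0,0.015],[0,0,0,0,0,0,0.015],[0,0,-0.02,0,0,0,0.015],[0,0,-0.03,0,0,0,0.015],[0,0,-0.03,0,0,0,0.015],[0,0,-0.03,0,0,0,0.015],[0,0,-0.03,0,0,0,0.015],[0,0,0,0,0,0,0.015]]])

```text
time_s: 5.65
tool_pos: [0.522, 0.166, 0.2405]
tool_rot: [-179.8, -0.4, -23.0]
force: [0.4, -0.6, 0.4]
grip_width: 0.015
grasp_force: 0.0
```

```bash
python3 - <<'E'
from h import *
o=get_obs();print({k:np.round(o[k],3).tolist() for k in ["time_s","qpos","tool_pos","tool_rot","force","grip_width","grasp_force"]})
p=np.array(o["tool_pos"])
fs=[]
for n in ["side","top","wrist"]:
    c=read_camera(n);f=c["frame"];u=proj(c,p)[0];print(n,u)
    x,y=np.clip(u,[40,30],[600,360]).astype(int)
    fs.append(cv2.resize(f[max(y-25,0):y+45,x-35:x+35],(260,260),interpolation=2) if n!="wrist" else cv2.resize(f[:,:],(416,260)))
    np.save(f"pics/{n}.npy",f)
cv2.imwrite("pics/c2.png",np.hstack([fs[0],fs[2]])[:,:,::-1])
E
```

```text
{'time_s': 5.65, 'qpos': [16.828, 7.986, -40.633, 95.504, 5.411, 78.03, -137.595], 'tool_pos': [0.522, 0.166, 0.241], 'tool_rot': [-179.752, -0.377, -22.981], 'force': [0.407, -0.576, 0.394], 'grip_width': 0.015, 'grasp_force': 0.0}
side [296.65909493 197.89775213]
top [270.57113694 195.03941295]
wrist [320.09915281 245.7228463 ]
```

View pics/c2.png

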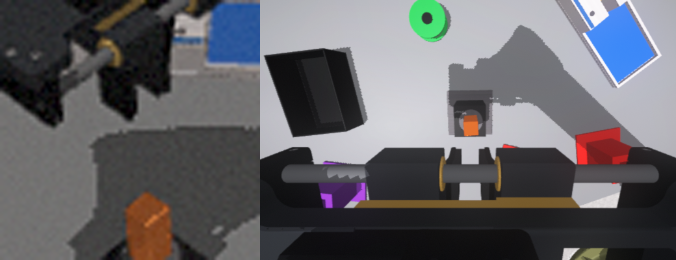

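The fingers had not yet closed when I lifted, so the pick is still upright in its stand (right image 470,125). I'll redo it with enough closing time.

Emit:
play_rows(steps=[[[0,0,0,0,0,0,0.07],[0,0,0,0,0,0,0.07],[0,0,0,0,0,0,0.07],[0,0,0,0,0,0,0.07],[0,0,0,0,0,0,0.07],[0,0,0,0,0,0,0.07],[0,0,0,0,0,0,0.07],[0,0,0.03,0,0,0,0.07],[0,0,0.04,0,0,0,0.07],[0,0,0.04,0,0,0,0.07],[0,0,0.0225,0,0,0,0.07],[0,0,0.0075,0,0,0,0.07]]])

```text
time_s: 7.0
tool_pos: [0.5178, 0.1641, 0.0932]
tool_rot: [179.8, 0.2, -23.0]
force: [-0.9, 0.9, -0.1]
grip_width: 0.0694
grasp_force: 0.0
```

Emit:
play_rows(steps=[[[0,0,0,0,0,0,0.01],[0,0,0,0,0,0,0.01],[0,0,0,0,0,0,0.01],[0,0,0,0,0,0,0.01],[0,0,0,0,0,0,0.01],[0,0,0,0,0,0,0.01],[0,0,0,0,0,0,0.01],[0,0,0,0,0,0,0.01],[0,0,0,0,0,0,0.01],[0,0,0,0,0,0,0.01],[0,0,0,0,0,0,0.01]]])

```text
time_s: 8.1
tool_pos: [0.5197, 0.1648, 0.0961]
tool_rot: [180.0, -0.0, -23.0]
force: [-1.1, -0.7, 2.8]
grip_width: 0.0195
grasp_force: 60.0
```

Emit:
play_rows(steps=[[[0,0,-0.015,0,0,0,0.01],[0,0,-0.03,0,0,0,0.01],[0,0,-0.035,0,0,0,0.01],[0,0,-0.035,0,0,0,0.01],[0,0,-0.035,0,0,0,0.01],[0,0,-0.02,0,0,0,0.01],[0,0,0,0,0,0,0.01],[0,0,0,0,0,0,0.01]]])

```text
time_s: 8.9
tool_pos: [0.5195, 0.1649, 0.266]
tool_rot: [180.0, -0.0, -23.0]
force: [0.1, 0.1, -1.8]
grip_width: 0.0198
grasp_force: 60.0
```

```bash
python3 - <<'E'
from h import *
o=get_obs();print({k:np.round(o[k],3).tolist() for k in ["time_s","tool_pos","tool_rot","force","grip_width","grasp_force"]})
p=np.array(o["tool_pos"])
fs=[]
for n in ["side","wrist"]:
    c=read_camera(n);f=c["frame"]
    for L in (.046,.076):print(n,L,proj(c,p-[0,0,.011+L]))
    x,y=proj(c,p-[0,0,.05])[0].astype(int);print(x,y);h=35 if n=="side" else 75
    x=np.clip(x,h,640-h);y=np.clip(y,h,400-h);print("crop0",x-h,y-h)
    fs.append(cv2.resize(f[y-h:y+h,x-h:x+h],(390,390),interpolation=2))
cv2.imwrite("pics/c3.png",np.hstack(fs)[:,:,::-1])
E
```

```text
{'time_s': 8.9, 'tool_pos': [0.52, 0.165, 0.266], 'tool_rot': [179.994, -0.016, -22.974], 'force': [0.069, 0.062, -1.847], 'grip_width': 0.02, 'grasp_force': 59.987}
side 0.046 [[298.75119555 207.96007491]]
side 0.076 [[299.44683531 217.04323462]]
298 205
crop0 263 170
wrist 0.046 [[322.58430554 215.23888768]]
wrist 0.076 [[322.60024558 204.51306903]]
322 218
crop0 247 143
```

View pics/c3.png

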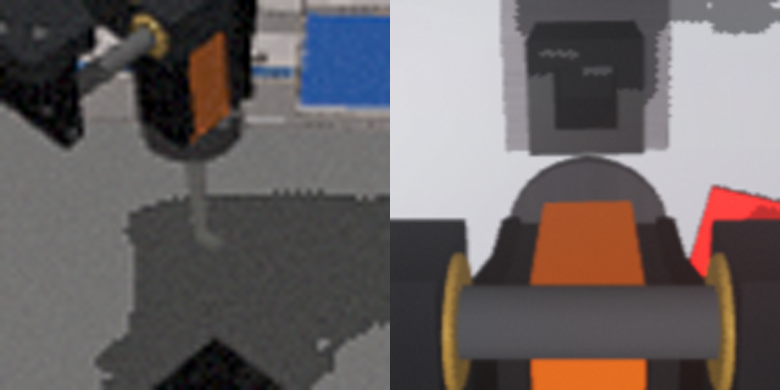

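The side crop shows the shaft bottom at about (299,214) with the foot tip at (301.6,213.6), pointing right and down. So the foot points along tool −x and the length is about 65 mm. Gripping across the pull direction would be weak, so I'll set the pick back and regrasp it turned 90°.

Emit:
play_rows(steps=[[[0,0,0.035,0,0,0,0.01],[0,0,0.035,0,0,0,0.01],[0,0,0.035,0,0,0,0.01],[0,0,0.035,0,0,0,0.01],[0,0,0.02,0,0,0,0.01],[0,0,0.01,0,0,0,0.01],[0,0,0,0,0,0,0.01],[0,0,0,0,0,0,0.087],[0,0,0,0,0,0,0.087],[0,0,0,0,0,0,0.087],[0,0,0,0,0,0,0.087],[0,0,0,0,0,0,0.087]]])

```text
time_s: 10.2
tool_pos: [0.5197, 0.1648, 0.0959]
tool_rot: [180.0, 0.0, -23.0]
force: [0.1, 0.5, -0.4]
grip_width: 0.0517
grasp_force: 0.0
```

Emit:
play_rows(steps=[[[0,0,0,0,0,-0.1428,0.087],[0,0,0,0,0,-0.1428,0.087],[0,0,0,0,0,-0.1428,0.087],[0,0,0,0,0,-0.1428,0.087],[0,0,0,0,0,-0.1428,0.087],[0,0,0,0,0,-0.1428,0.087],[0,0,0,0,0,-0.1428,0.05],[0,0,0,0,0,-0.1428,0.05],[0,0,0,0,0,-0.1428,0.05],[0,0,0,0,0,-0.1428,0.05],[0,0,0,0,0,-0.1428,0.05],[0,0,0,0,0,0,0.05]]])

```text
time_s: 11.4
tool_pos: [0.5197, 0.1648, 0.0959]
tool_rot: [-180.0, -0.0, 67.0]
force: [-0.6, -0.5, 0.1]
grip_width: 0.052
grasp_force: 0.0
```

Emit:
play_rows(steps=[[[0,0,0,0,0,0,0.01],[0,0,0,0,0,0,0.01],[0,0,0,0,0,0,0.01],[0,0,0,0,0,0,0.01],[0,0,0,0,0,0,0.01],[0,0,0,0,0,0,0.01],[0,0,0,0,0,0,0.01],[0,0,0,0,0,0,0.01]]])

```text
time_s: 12.2
tool_pos: [0.5198, 0.1648, 0.0961]
tool_rot: [180.0, 0.0, 67.0]
force: [-0.4, 0.2, 0.0]
grip_width: 0.0195
grasp_force: 60.0
```

Emit:
play_rows(steps=[[[0,0,-0.015,0,0,0,0.01],[0,0,-0.03,0,0,0,0.01],[0,0,-0.035,0,0,0,0.01],[0,0,-0.035,0,0,0,0.01],[0,0,-0.035,0,0,0,0.01],[0,0,-0.02,0,0,0,0.01],[0,0,0,0,0,-0.141,0.01],[0,0,0,0,0,-0.141,0.01],[0,0,0,0,0,-0.141,0.01],[0,0,0,0,0,-0.141,0.01],[0,0,0,0,0,-0.141,0.01]]])

```text
time_s: 13.3
tool_pos: [0.5194, 0.1652, 0.2669]
tool_rot: [180.0, 0.0, 107.8]
force: [-0.4, -0.5, -1.9]
grip_width: 0.0195
grasp_force: 60.0
```

Emit:
play_rows(steps=[[[-0.0402,0.0025,0,0,0,0,0.01],[-0.0402,0.0025,0,0,0,0,0.01],[-0.0402,0.0025,0,0,0,0,0.01],[-0.0402,0.0025,0,0,0,0,0.01],[-0.0402,0.0025,0,0,0,0,0.01],[-0.0402,0.0025,0,0,0,0,0.01],[-0.0402,0.0025,0,0,0,0,0.01],[-0.0402,0.0025,0.023,0,0,0,0.01],[-0.0402,0.0025,0.023,0,0,0,0.01],[0,0,0,0,0,0,0.01],[0,0,0,0,0,0,0.01]]])

```text
time_s: 14.4
tool_pos: [0.6488, -0.1748, 0.2194]
tool_rot: [-179.9, -0.1, 107.3]
force: [0.1, 0.2, -0.5]
grip_width: 0.0195
grasp_force: 60.0
```

```bash
python3 - <<'E'
from h import *
o=get_obs();print({k:np.round(o[k],3).tolist() for k in ["time_s","qpos","tool_pos","tool_rot","force"]})
p=np.array(o["tool_pos"])
c=read_camera("side");f=c["frame"]
x,y=proj(c,p-[0,0,.05])[0].astype(int);print("side",x,y,[proj(c,p-[0,0,.011+L]).round(1).tolist() for L in (.046,.076)])
a=cv2.resize(f[y-35:y+35,x-35:x+35],(400,400),interpolation=2)
c=read_camera("wrist");f=c["frame"];np.save("w2.npy",f);np.savez("w2.npz",intrinsics=c["intrinsics"],view=c["view"],frame=f)
print(proj(c,[[.629,-.107,.014],[.5865,-.1205,.04]]))
cv2.imwrite("pics/w2.png",f[:,:,::-1]);cv2.imwrite("pics/s2.png",a[:,:,::-1])
E
```

```text
{'time_s': 14.4, 'qpos': [48.248, 29.349, -50.934, 78.382, 22.446, 82.804, 15.466], 'tool_pos': [0.649, -0.175, 0.219], 'tool_rot': [-179.933, -0.136, 107.264], 'force': [0.109, 0.189, -0.51]}
side 303 124 [[[303.2, 126.1]], [[303.6, 134.5]]]
[[322.13125452 120.49193806]
 [281.5265351  120.62024288]]
```

View pics/w2.png

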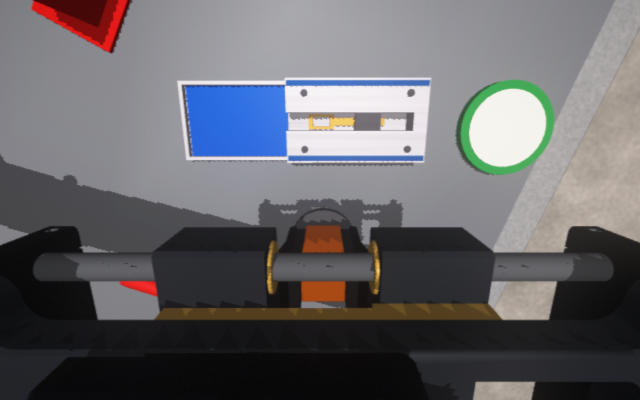

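View pics/s2.png

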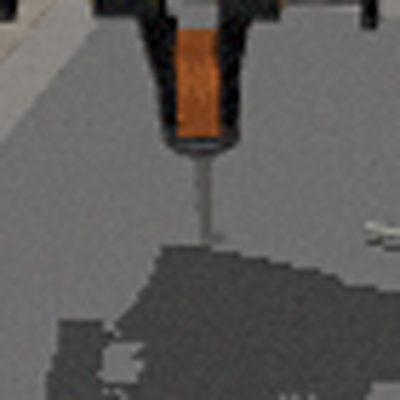

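The wrist picture shows the eye at (321,121), the bridge at (367,121) and the tray at left. The side crop shows the foot pointing right (towards carrier −x) with its underside at row ≈131.5, so the length is about 65 mm. Next I'll refine the carrier pose.

```bash
python3 - <<'E'
from h import *
from scipy.optimize import differential_evolution as de
from scipy.ndimage import map_coordinates as mc
c=dict(np.load("w2.npz"));f=c["frame"]
g=cv2.GaussianBlur(f,(0,0),1).astype(float)
G=sum(np.hypot(cv2.Sobel(g[:,:,i],6,1,0),cv2.Sobel(g[:,:,i],6,0,1)) for i in range(3));G=np.minimum(G,np.percentile(G,98))
def ln(a,b,z,n=60):
    t=np.linspace(0,1,n)[:,None];return np.hstack([np.array(a)*(1-t)+np.array(b)*t,np.full((n,1),z)])
P=np.vstack([ln((-20,s*45),(139,s*45),40) for s in(1,-1)]+[ln((-20,s*10),(54,s*10),40) for s in(1,-1)]+[ln((-20,10),(-20,45),40,30),ln((-20,-45),(-20,-10),40,30),ln((139,-45),(139,45),40)])/1000
def W(q,P):
    a=np.radians(q[2]);return np.c_[q[0]+np.cos(a)*P[:,0]-np.sin(a)*P[:,1],q[1]+np.sin(a)*P[:,0]+np.cos(a)*P[:,1],P[:,2]]
cost=lambda q:-mc(G,proj(c,W(q,P)).T[::-1],order=1).mean()
r=de(cost,[(.59,.62),(-.13,-.10),(14,21)],seed=1,tol=1e-6);q=r.x;print(q,r.fun,G.max())
for d in([.002,0,0],[0,.002,0],[0,0,1]):print(cost(q+d),cost(q-d))
m=cv2.inRange(cv2.cvtColor(f,cv2.COLOR_RGB2HSV),(15,60,60),(32,255,255));m[:90]=0;m[150:]=0;m[:,:290]=0;m[:,360:]=0
ys,xs=np.nonzero(m);a=np.radians(q[2])
w=np.array([ray(c,(x,y),.014)[:2] for x,y in zip(xs,ys)])-q[:2]
k=w@np.array([[np.cos(a),-np.sin(a)],[np.sin(a),np.cos(a)]])*1000
print("key x",k[:,0].min(),np.percentile(k[:,0],[2,98]),"eye y",np.percentile(k[k[:,0]<40,1],[3,97]))
e=W(q,np.array([[.028,0,.04]]))[0];print("insert at",e)
E
```

```text
[ 0.60846873 -0.11427986 17.68815899] -403.03374416266627 586.0358408925338
-364.4019706720914 -372.38605780034476
-311.35684084820093 -343.99331209428243
-377.40191333761163 -398.220475650673
key x 5.097135412810191 [ 6.20554022 58.3504534 ] eye y [-7.95777946  8.11085254]
insert at [ 0.63514501 -0.10577245  0.04      ]
```

```bash
python3 - <<'E'
from h import *
c=dict(np.load("w2.npz"));f=c["frame"];q=[.60847,-.11428,17.69]
a=np.radians(q[2]);S=.25
# rectify key-top plane z=14 and top plane z=40 : 4 px/mm
out=[]
for z in(.014,.04):
    xs=np.array([-40,150]);ys=np.array([-55,55])
    src=[];dst=[]
    for X in xs:
        for Y in ys:
            w=np.array([q[0]+(np.cos(a)*X-np.sin(a)*Y)/1e3,q[1]+(np.sin(a)*X+np.cos(a)*Y)/1e3,z]);src.append(proj(c,w)[0]);dst.append([(X+40)*4,(55-Y)*4])
    H=cv2.getPerspectiveTransform(np.float32(src),np.float32(dst));im=cv2.warpPerspective(f,H,(760,440),flags=2)
    out.append(im[100:340] if z<.02 else im[:340])
cv2.imwrite("pics/rect.png",np.vstack(out)[:,:,::-1])
E
```

```text
(no output)
```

View pics/rect.png

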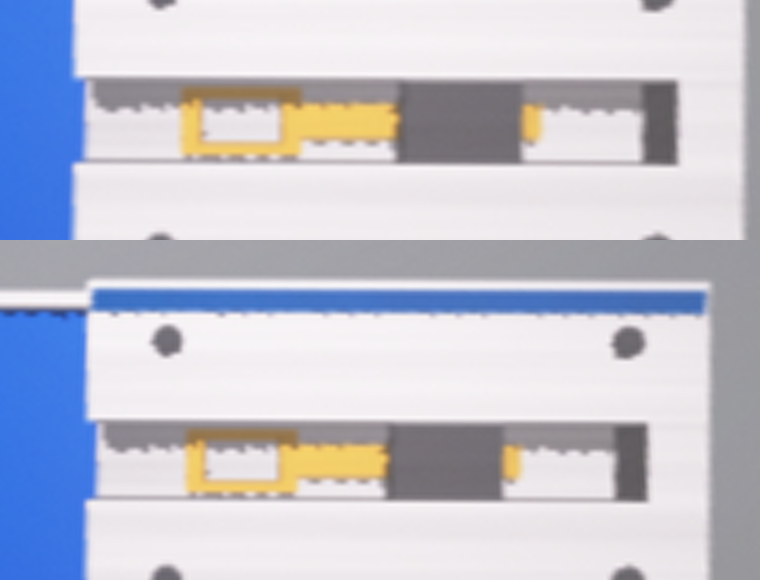

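The rectified view (4 px/mm) shows the eye hole at px 202–282. That puts it at fitted x 10.5–30.5 and y≈−0.5, a few mm nearer the mouth than nominal. I'll first feel the carrier's top beside the slot to measure the pick's length.

Emit:
play_rows(steps=[[[0.021,0.0016,0,0,0,0,0.01],[0.021,0.0016,0,0,0,0,0.01],[0,0,0.035,0,0,0,0.01],[0,0,0.035,0,0,0,0.01],[0,0,0.02,0,0,0,0.01],[0,0,0.004,0,0,0,0.01],[0,0,0,0,0,0,0.01],[0,0,0,0,0,0,0.01],[0,0,0,0,0,0,0.01]]])

```text
time_s: 15.4
tool_pos: [0.641, -0.132, 0.128]
tool_rot: [179.9, 0.1, 107.4]
force: [0.2, 0.4, -0.9]
grip_width: 0.0197
grasp_force: 60.0
```

Emit:
play_rows(steps=[[[0,0,0.001,0,0,0,0.01],[0,0,0.001,0,0,0,0.01],[0,0,0,0,0,0,0.01]]])

```text
time_s: 15.7
tool_pos: [0.6399, -0.1328, 0.1241]
tool_rot: [-180.0, 0.0, 107.4]
force: [-0.8, -0.5, -0.6]
grip_width: 0.0195
grasp_force: 60.0
```

Emit:
play_rows(steps=[[[0,0,0.001,0,0,0,0.01],[0,0,0.001,0,0,0,0.01],[0,0,0.001,0,0,0,0.01]]])

```text
time_s: 16.0
tool_pos: [0.6398, -0.1326, 0.1209]
tool_rot: [-180.0, -0.0, 107.4]
force: [-0.3, -0.4, -0.7]
grip_width: 0.0194
grasp_force: 60.0
```

Emit:
play_rows(steps=[[[0,0,0.001,0,0,0,0.01],[0,0,0.001,0,0,0,0.01]]])

```text
time_s: 16.2
tool_pos: [0.6399, -0.1326, 0.1189]
tool_rot: [-180.0, -0.0, 107.4]
force: [-0.7, 0.4, -0.6]
grip_width: 0.0195
grasp_force: 60.0
```

Emit:
play_rows(steps=[[[0,0,0.001,0,0,0,0.01],[0,0,0.001,0,0,0,0.01]]])

```text
time_s: 16.4
tool_pos: [0.6399, -0.1326, 0.1169]
tool_rot: [-180.0, 0.0, 107.4]
force: [0.5, 0.7, -0.6]
grip_width: 0.0193
grasp_force: 60.0
```

Emit:
play_rows(steps=[[[0,0,0.001,0,0,0,0.01],[0,0,0.001,0,0,0,0.01]]])

```text
time_s: 16.6
tool_pos: [0.6399, -0.1326, 0.115]
tool_rot: [-180.0, 0.0, 107.4]
force: [-0.4, -0.7, -0.1]
grip_width: 0.0197
grasp_force: 60.0
```

Emit:
play_rows(steps=[[[0,0,0.001,0,0,0,0.01],[0,0,0.001,0,0,0,0.01]]])

```text
time_s: 16.8
tool_pos: [0.6401, -0.1326, 0.1138]
tool_rot: [180.0, 0.0, 107.4]
force: [-3.0, 0.4, 7.4]
grip_width: 0.0198
grasp_force: 60.0
```

Contact was at TCP z≈0.1142, so the length is about 63 mm and the floor will be at TCP z≈0.082. I'll rise, go over the eye and descend.

Emit:
play_rows(steps=[[[0,0,-0.012,0,0,0,0.01],[0.0134,-0.0006,0,0,0,0,0.01],[0.0133,-0.0006,0,0,0,-0.005,0.01],[0,0,0,0,0,0,0.01],[0,0,0,0,0,0,0.01]]])

```text
time_s: 17.3
tool_pos: [0.6305, -0.1066, 0.1249]
tool_rot: [-180.0, 0.0, 107.8]
force: [-0.5, 0.2, -0.7]
grip_width: 0.0196
grasp_force: 60.0
```

```bash
python3 - <<'E'
from h import *
o=get_obs();p=np.array(o["tool_pos"]);print(p,o["tool_rot"])
q=[.60847,-.11428,17.69];a=np.radians(q[2]);d=p[:2]-q[:2];print("fit frame",np.array([np.cos(a)*d[0]+np.sin(a)*d[1],-np.sin(a)*d[0]+np.cos(a)*d[1]])*1e3)
E
```

```text
[ 0.6304566  -0.10656979  0.12493453] [-1.79977573e+02  2.99609110e-02  1.07802858e+02]
fit frame [23.28983227  0.66462915]
```

Emit:
play_rows(steps=[[[-0.001,0,0.008,0,0,0,0.01],[0,0,0.008,0,0,0,0.01],[0,0,0.008,0,0,0,0.01],[0,0,0.005,0,0,0,0.01],[0,0,0.002,0,0,0,0.01],[0,0,0,0,0,0,0.01]]])

```text
time_s: 17.9
tool_pos: [0.6309, -0.1084, 0.0935]
tool_rot: [-180.0, -0.0, 107.7]
force: [0.4, 0.2, -0.6]
grip_width: 0.0194
grasp_force: 60.0
```

Emit:
play_rows(steps=[[[0,0,0.001,0,0,0,0.01],[0,0,0.001,0,0,0,0.01],[0,0,0.001,0,0,0,0.01],[0,0,0.001,0,0,0,0.01],[0,0,0.001,0,0,0,0.01]]])

```text
time_s: 18.4
tool_pos: [0.6311, -0.1085, 0.089]
tool_rot: [180.0, 0.0, 107.7]
force: [-0.3, -0.4, -1.6]
grip_width: 0.0198
grasp_force: 60.0
```

Emit:
play_rows(steps=[[[0.0008,0,0.001,0,0,0,0.01],[0,0,0.001,0,0,0,0.01]]])

```text
time_s: 18.6
tool_pos: [0.6308, -0.1075, 0.087]
tool_rot: [-180.0, -0.0, 107.7]
force: [-1.1, 0.3, -0.8]
grip_width: 0.0197
grasp_force: 60.0
```

Emit:
play_rows(steps=[[[0,0,0.001,0,0,0,0.01],[0,0,0,0,0,0,0.01]]])

```text
time_s: 18.8
tool_pos: [0.6307, -0.1077, 0.0858]
tool_rot: [-180.0, -0.0, 107.7]
force: [-0.2, -0.2, -0.9]
grip_width: 0.0192
grasp_force: 60.0
```

In the eye, 2 mm past the key's top without contact. Going on down to about 1 mm above the floor.

Emit:
play_rows(steps=[[[0,0,0.001,0,0,0,0.01],[0,0,0.0012,0,0,0,0.01],[0,0,0,0,0,0,0.01]]])

```text
time_s: 19.1
tool_pos: [0.6307, -0.1077, 0.0836]
tool_rot: [-180.0, -0.0, 107.7]
force: [-0.8, -0.6, -1.2]
grip_width: 0.0195
grasp_force: 60.0
```

Emit:
play_rows(steps=[[[0,0,0.0005,0,0,0,0.01],[0,-0.001,0,0,0,0,0.01],[0,-0.001,0,0,0,0,0.01],[0,-0.001,0,0,0,0,0.01],[0,-0.001,0,0,0,0,0.01],[0,-0.001,0,0,0,0,0.01],[0,-0.001,0,0,0,0,0.01]]])

```text
time_s: 19.8
tool_pos: [0.6258, -0.1093, 0.0835]
tool_rot: [179.9, 0.0, 107.7]
force: [2.1, 0.6, -2.6]
grip_width: 0.0195
grasp_force: 60.0
```

Emit:
play_rows(steps=[[[0,-0.001,0,0,0,0,0.01],[0,-0.001,0,0,0,0,0.01],[0,-0.001,0,0,0,0,0.01],[0,-0.001,0,0,0,0,0.01]]])

```text
time_s: 20.2
tool_pos: [0.6231, -0.1097, 0.0839]
tool_rot: [179.8, 0.0, 107.7]
force: [5.7, 1.3, -3.1]
grip_width: 0.0196
grasp_force: 60.0
```

Emit:
play_rows(steps=[[[0,-0.0015,0,0,0,0,0.01],[0,-0.0015,0,0,0,0,0.01],[0,-0.0015,0,0,0,0,0.01],[0,-0.0015,0,0,0,0,0.01]]])

```text
time_s: 20.6
tool_pos: [0.6176, -0.1115, 0.0841]
tool_rot: [179.7, 0.0, 107.7]
force: [5.5, 1.4, -2.8]
grip_width: 0.0193
grasp_force: 60.0
```

```bash
cat > look.py <<'E'
from h import *
import sys
c=read_camera("wrist");f=c["frame"];o=get_obs();p=np.array(o["tool_pos"])
q=[.60847,-.11428,17.69];a=np.radians(q[2]);d=p[:2]-q[:2];print("pick in fit frame",np.array([np.cos(a)*d[0]+np.sin(a)*d[1],-np.sin(a)*d[0]+np.cos(a)*d[1]])*1e3,o["force"])
c2=read_camera("top");S=4
def wp(c,z):
    src=[];dst=[]
    for X in(-145,145):
        for Y in(-48,48):
            w=np.array([q[0]+(np.cos(a)*X-np.sin(a)*Y)/1e3,q[1]+(np.sin(a)*X+np.cos(a)*Y)/1e3,z]);src.append(proj(c,w)[0]);dst.append([(X+145)*2.6,(48-Y)*2.6])
    return cv2.warpPerspective(c["frame"],cv2.getPerspectiveTransform(np.float32(src),np.float32(dst)),(754,250),flags=2)
cv2.imwrite(sys.argv[1],np.vstack([wp(c,.014),wp(c2,.014)])[:,:,::-1])
E
python3 look.py pics/d1.png
```

```text
pick in fit frame [ 9.10894231 -0.15672955] [ 4.49443064  1.62482357 -2.75104584]
```

View pics/d1.png

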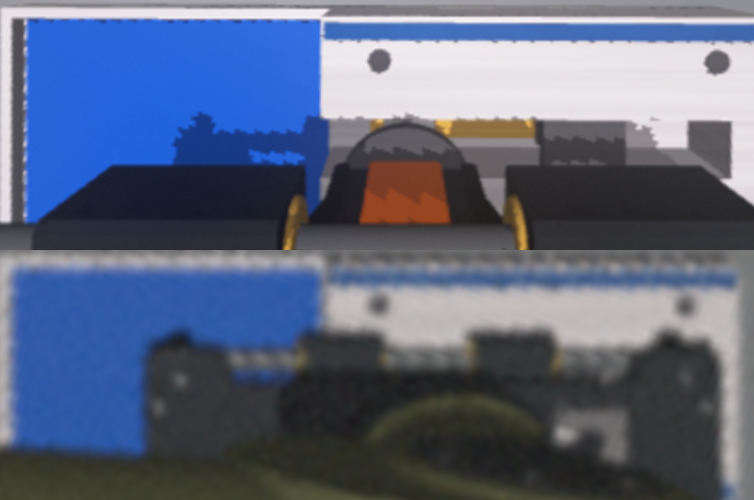

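The key's frame front moved from fitted x 5.5 to −1.9 (upper view, px 372), so it follows the hook at about 5 N. I'll keep dragging, slightly lower.

Emit:
play_rows(steps=[[[0,-0.002,0.0008,0,0,0,0.01],[0,-0.002,0,0,0,0,0.01],[0,-0.002,0,0,0,0,0.01],[0,-0.002,0,0,0,0,0.01],[0,-0.002,0,0,0,0,0.01],[0,-0.002,0,0,0,0,0.01]]])

```text
time_s: 21.3
tool_pos: [0.6067, -0.1151, 0.0837]
tool_rot: [179.7, 0.0, 107.7]
force: [5.5, 1.4, -1.5]
grip_width: 0.0192
grasp_force: 60.0
```

Emit:
play_rows(steps=[[[0,-0.002,0,0,0,0,0.01],[0,-0.002,0,0,0,0,0.01],[0,-0.002,0,0,0,0,0.01],[0,-0.002,0,0,0,0,0.01],[0,-0.002,0,0,0,0,0.01],[0,-0.002,0,0,0,0,0.01]]])

```text
time_s: 21.9
tool_pos: [0.5954, -0.1187, 0.0839]
tool_rot: [179.6, 0.0, 107.7]
force: [4.3, 2.5, -0.9]
grip_width: 0.0197
grasp_force: 60.0
```

Emit:
play_rows(steps=[[[0,-0.002,0,0,0,0,0.01],[0,-0.002,0,0,0,0,0.01],[0,-0.002,0,0,0,0,0.01],[0,-0.002,0,0,0,0,0.01],[0,-0.001,0,0,0,0,0.01],[0,0,0,0,0,0,0.01]]])

```text
time_s: 22.5
tool_pos: [0.5837, -0.1228, 0.0824]
tool_rot: [-180.0, 0.0, 107.7]
force: [0.8, 0.1, -1.4]
grip_width: 0.0198
grasp_force: 60.0
```

Force dropped: the blade has left the shoe. Dragging freely out onto the tray.

Emit:
play_rows(steps=[[[0,-0.003,-0.0005,0,0,0,0.01],[0,-0.003,0,0,0,0,0.01],[0,-0.003,0,0,0,0,0.01],[0,-0.003,0,0,0,0,0.01],[0,-0.003,0,0,0,0,0.01],[0,-0.003,0,0,0,0,0.01],[0,-0.003,0,0,0,0,0.01],[0,-0.003,0,0,0,0,0.01],[0,-0.003,0,0,0,0,0.01],[0,-0.003,0,0,0,0,0.01],[0,-0.003,0,0,0,0,0.01],[0,-0.003,0,0,0,0,0.01]]])

```text
time_s: 23.7
tool_pos: [0.5496, -0.1336, 0.083]
tool_rot: [-180.0, 0.0, 107.7]
force: [0.8, 0.9, -0.7]
grip_width: 0.0197
grasp_force: 60.0
```

Emit:
play_rows(steps=[[[0,-0.004,0,0,0,0,0.01],[0,-0.004,0,0,0,0,0.01],[0,-0.004,0,0,0,0,0.01],[0,-0.004,0,0,0,0,0.01],[0,-0.004,0,0,0,0,0.01],[0,-0.004,0,0,0,0,0.01],[0,-0.004,0,0,0,0,0.01],[0,-0.004,0,0,0,0,0.01],[0,-0.004,0,0,0,0,0.01],[0,-0.004,0,0,0,0,0.01],[0,-0.004,0,0,0,0,0.01],[0,0,0,0,0,0,0.01]]])

```text
time_s: 24.9
tool_pos: [0.5073, -0.1473, 0.083]
tool_rot: [-180.0, 0.0, 107.7]
force: [-0.1, 0.2, -0.5]
grip_width: 0.0198
grasp_force: 60.0
```

```bash
python3 look.py pics/d2.png; python3 - <<'E'
from h import *
o=get_obs();print(o["tool_pos"],o["time_s"])
q=[.60847,-.11428,17.69];a=np.radians(q[2]);c=read_camera("wrist")
m=cv2.inRange(cv2.cvtColor(c["frame"],cv2.COLOR_RGB2HSV),(15,100,60),(32,255,255));m[210:]=0
ys,xs=np.nonzero(m)
w=np.array([ray(c,(x,y),.014)[:2] for x,y in zip(xs,ys)])-q[:2]
k=w@np.array([[np.cos(a),-np.sin(a)],[np.sin(a),np.cos(a)]])*1000
k=k[(abs(k[:,1])<40)&(k[:,0]<120)];print(len(k),k.min(0),k.max(0))
E
```

```text
pick in fit frame [-106.05480408   -0.68189201] [ 0.04498755  0.15705705 -1.18900694]
[ 0.50786848 -0.14703651  0.0830672 ] 25.0
715 [-119.93514299   -0.52631701] [-30.47261113   7.75380506]
```

The key spans fitted x −120 to −30.5, with the mouth at −18.5, so it is wholly on the tray. I'll back off 4 mm, lift out and return to the stand.

Emit:
play_rows(steps=[[[0,0.002,0,0,0,0,0.01],[0,0.002,0,0,0,0,0.01],[0,0,-0.003,0,0,0,0.01],[0,0,-0.005,0,0,0,0.01],[0,0,-0.015,0,0,0,0.01],[0,0,-0.035,0,0,0,0.01],[0,0,-0.04,0,0,0,0.01],[0,0,-0.04,0,0,0,0.01],[0,0,-0.035,0,0,0,0.01],[0,0,-0.01,0,0,0,0.01],[0,0,0,0,0,0,0.01]]])

```text
time_s: 26.15
tool_pos: [0.5128, -0.1457, 0.2683]
tool_rot: [179.9, 0.2, 107.7]
force: [0.2, 0.2, -0.8]
grip_width: 0.0194
grasp_force: 60.0
```

Emit:
play_rows(steps=[[[0,0,0,0,0,0.142,0.01],[0,0,0,0,0,0.142,0.01],[0,0,0,0,0,0.142,0.01],[0,0,0,0,0,0.142,0.01],[0,0,0,0,0,0.142,0.01],[0,0,0,0,0,0,0.01],[0,0,0,0,0,0,0.01]]])

```text
time_s: 26.85
tool_pos: [0.5111, -0.1454, 0.2648]
tool_rot: [-179.9, 0.0, 67.2]
force: [0.4, -1.2, -0.8]
grip_width: 0.0197
grasp_force: 60.0
```

Emit:
play_rows(steps=[[[0.036,-0.0142,0,0,0,0,0.01],[0.036,-0.0142,0,0,0,0,0.01],[0.036,-0.0142,0,0,0,0,0.01],[0.036,-0.0142,0,0,0,0,0.01],[0.036,-0.0142,0,0,0,0,0.01],[0.036,-0.0142,0,0,0,0,0.01],[0.036,-0.0142,0,0,0,0,0.01],[0.036,-0.0142,0,0,0,0,0.01],[0,0,0,0,0,0,0.01],[0,0,0,0,0,0,0.01]]])

```text
time_s: 27.85
tool_pos: [0.519, 0.1649, 0.2655]
tool_rot: [-179.9, 0.0, 67.3]
force: [0.7, -0.5, -1.0]
grip_width: 0.0197
grasp_force: 60.0
```

```bash
python3 - <<'E'
from h import *
o=get_obs();p=np.array(o["tool_pos"]);rv=R.from_euler("xyz",o["tool_rot"],degrees=True)
print(o["time_s"],p,o["tool_rot"],"to go in tool axes",rv.inv().apply([.5198-p[0],.1648-p[1],0]).round(4))
a=[]
c=read_camera("side");u=proj(c,p-[0,0,.05])[0].astype(int);a.append(cv2.resize(c["frame"][u[1]-35:u[1]+35,u[0]-35:u[0]+35],(375,375),interpolation=2))
c=read_camera("top");u=proj(c,[.53,-.14,.01])[0].astype(int);a.append(cv2.resize(c["frame"][u[1]-50:u[1]+50,u[0]-50:u[0]+50],(375,375),interpolation=2))
cv2.imwrite("pics/e1.png",np.hstack(a)[:,:,::-1])
E
```

```text
27.85 [0.5189936  0.16491357 0.26551035] [-1.79941868e+02  2.17178626e-02  6.73140152e+01] to go in tool axes [ 0.0002  0.0008 -0.    ]
```

View pics/e1.png

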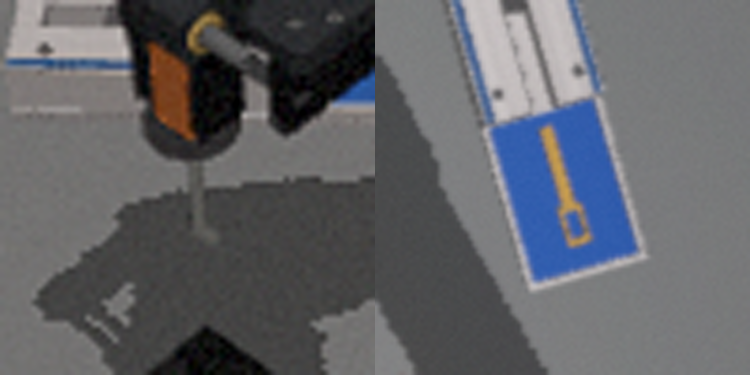

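The key lies wholly on the tray (right 560,190), and the pick hangs upright over the stand. Counting back, that was my 11th picture viewed against a limit of 10, so I'll view no more and check the rest by numbers. I'll lower the pick in two stages.

Emit:
play_rows(steps=[[[0,0.0005,0.03,0,0,0,0.01],[0,0,0.03,0,0,0,0.01],[0,0,0.03,0,0,0,0.01],[0,0,0.015,0,0,0,0.01],[0,0,0.01,0,0,0,0.01],[0,0,0,0,0,0,0.01]]])

```text
time_s: 28.55
tool_pos: [0.5199, 0.1626, 0.1504]
tool_rot: [-179.9, 0.1, 67.0]
force: [-0.0, -0.6, -0.8]
grip_width: 0.0195
grasp_force: 60.0
```

Emit:
play_rows(steps=[[[0.001,-0.0004,0.01,0,0,0,0.01],[0,0,0.015,0,0,0,0.01],[0,0,0.015,0,0,0,0.01],[0,0,0.006,0,0,0,0.01],[0,0,0,0,0,0,0.01],[0,0,0,0,0,0,0.01]]])

```text
time_s: 29.15
tool_pos: [0.5202, 0.165, 0.105]
tool_rot: [-180.0, -0.0, 67.0]
force: [0.1, 0.3, -0.8]
grip_width: 0.0195
grasp_force: 60.0
```

Emit:
play_rows(steps=[[[0,0,0.004,0,0,0,0.01],[0,0,0.003,0,0,0,0.01],[0,0,0.0015,0,0,0,0.01],[0,0,0.0005,0,0,0,0.01],[0,0,0,0,0,0,0.01]]])

```text
time_s: 29.65
tool_pos: [0.5202, 0.1647, 0.0961]
tool_rot: [180.0, -0.0, 67.0]
force: [-0.1, -0.4, -1.0]
grip_width: 0.0194
grasp_force: 60.0
```

Emit:
play_rows(steps=[[[0,0,0.0005,0,0,0,0.01],[0,0,0.0005,0,0,0,0.01],[0,0,0,0,0,0,0.01]]])

```text
time_s: 29.95
tool_pos: [0.5202, 0.1647, 0.096]
tool_rot: [180.0, 0.0, 67.0]
force: [-3.1, -1.3, 6.9]
grip_width: 0.0195
grasp_force: 60.0
```

Seated on the stand. Release, wait and rise.

Emit:
play_rows(steps=[[[0,0,0,0,0,0,0.08],[0,0,0,0,0,0,0.08],[0,0,0,0,0,0,0.08],[0,0,0,0,0,0,0.08],[0,0,0,0,0,0,0.08],[0,0,0,0,0,0,0.08],[0,0,0,0,0,0,0.08],[0,0,0,0,0,0,0.08]]])

```text
time_s: 30.75
tool_pos: [0.5201, 0.1647, 0.095]
tool_rot: [-180.0, 0.0, 67.0]
force: [1.4, -0.8, 0.1]
grip_width: 0.0751
grasp_force: 0.0
```

Emit:
play_rows(steps=[[[0,0,-0.02,0,0,0,0.08],[0,0,-0.03,0,0,0,0.08],[0,0,-0.04,0,0,0,0.08],[0,0,-0.04,0,0,0,0.08],[0,0,-0.04,0,0,0,0.08],[0,0,-0.03,0,0,0,0.08],[0,0,0,0,0,0,0.08],[0,0,0,0,0,0,0.08],[0,0,0,0,0,0,0.08],[0,0,0,0,0,0,0.08]]])

```text
time_s: 31.75
tool_pos: [0.5195, 0.1643, 0.2936]
tool_rot: [-179.9, 0.1, 67.0]
force: [0.1, 0.2, 0.3]
grip_width: 0.0799
grasp_force: 0.0
```

```bash
python3 - <<'E'
from h import *
o=get_obs();print(o["time_s"],o["tool_pos"],o["tool_rot"],o["force"],o["grip_width"])
c=read_camera("wrist");u=proj(c,[[.5198,.1648,.138],[.5198,.1648,.09]]);print(u)
m=comp(c["frame"],(5,120,120),(25,255,255));r=rect(m);print("wrist handle",r)
c=read_camera("side");print(proj(c,[[.5198,.1648,.138],[.5198,.1648,.09]]));print([(d["p"],d["extent"]) for d in silhouettes("side","pick")])
c=read_camera("top");q=[.60847,-.11428,17.69];a=np.radians(q[2])
m=cv2.inRange(cv2.cvtColor(c["frame"],cv2.COLOR_RGB2HSV),(15,80,60),(32,255,255));ys,xs=np.nonzero(m)
w=np.array([ray(c,(x,y),.014)[:2] for x,y in zip(xs,ys)])-q[:2]
k=w@np.array([[np.cos(a),-np.sin(a)],[np.sin(a),np.cos(a)]])*1000
k=k[(abs(k[:,1])<40)&(abs(k[:,0])<140)];print("key",len(k),k.min(0),k.max(0))
E
```

```text
31.75 [0.51945089 0.16430924 0.29358304] [-1.79886317e+02  8.30890312e-02  6.70180465e+01] [0.07355097 0.22030993 0.29334851] 0.07994748166813921
[[322.39431157 186.19093227]
 [322.51686075 177.8959678 ]]
wrist handle ((323.5, 182.0), (24.0, 19.0), 90.0)
[[300.24130456 228.61453259]
 [301.21017999 241.21687761]]
[(0.58, [293.1, 224.5, 310.5, 248.5])]
key 78 [-121.52835207   -6.49592267] [-34.08330292   7.54792705]
```

The pick stands square and upright in its stand, with the same silhouette as at the start. The key is wholly on the tray and the gripper is clear.

```bash
python3 -c "
from cell import *
print(sign_off())"
```

```text
the job is handed in; nothing more can be done
None
```

The job is handed in at about 32 s: the key lies wholly on the blue tray, the pick is back upright in its black stand, and the highest force I read was about 8 N; I viewed 11 pictures, one over the limit of 10.

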